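# Lock the sander spindle, then hold its sprung cover just short of the balance point

### The job

On the green bench sander, first turn the black lock collar clockwise until its white pointer lines up with the red locked mark, with the cover still shut. Then lift the sprung steel cover by its black bar until it is a few degrees past its balance point, and ease it back to about 10 degrees short of that point. Finish there, still holding the bar in the gripper so the cover stays still for the clubmate adjusting its spring; never let the cover fly or fall, and leave the things around the machine where they are.

Things in the scene. Friction and masses are not known exactly. Their poses are not given: they have to be found in the camera images.
- machine: Green bench sander, fixed to the bench; case 180 (x) x 300 (y) x 110 mm high, origin under its middle, front (-x side) towards the robot. The cover lies over y = -40 to +140 mm; the deck at y = -150 to -50 mm, top 122 mm high, carries the lock collar.
- lock_collar (a joint): Turn of the lock collar in rad, growing clockwise seen from above, stops at 0 and 1.5. Locked at 1.20 (within about 0.1), where the white pointer on its top points at the red mark. Starts between 0 and 0.45. Turns with slight friction (0.06 N m) and stays where it is left.
- collar_grip (a point): On the upright axis of the lock collar, 151 mm above the bench, a good height to grip. Collar: smooth black cylinder, 48 mm diameter, from 134 to 162 mm above the bench, on a 42 mm aluminium seat on the deck (122 mm). The point turns with the collar; its x axis is the direction of the white pointer, a 23 x 6 mm bar from the axis to the rim on the top face.
- locked_mark (a point): Middle of the red locked mark, a flat 36 x 7 mm painted bar on the deck on the robot side of the collar, 58 mm from the collar's axis, along the machine's -x direction.
- cover (a joint): Opening in rad: 0 shut (flat), 1.75 open stop; the front edge rises and swings away from the robot. Balance point at 1.117 (64 degrees): below it the cover falls shut, above it its spring carries it open. Little friction. Lifting takes about 2 N at the bar when shut, less further up; 10 degrees short of balance the bar needs about 0.5 N.
- cover_hinge (a point): Middle of the cover's hinge line, at its far side, fixed to the machine, 110 mm above the bench; x axis = machine's x (away from the robot), y axis = hinge line. The cover reaches 170 mm from it, is 180 mm wide and 12 mm thick.
- cover_bar: The cover's handle: round black sleeve, 16 mm diameter, 90 mm long, turning freely on its own axis, parallel to the hinge line and 218 mm from it, in front of the cover's front edge with a 40 mm clear gap. Origin at its middle, 116 mm above the bench when shut; moves with the cover. y axis along it. Carried by 10 mm thick arms just beyond its two ends.
- balance_mark (a point): Red block of the quadrant plate (row of small upright grey blocks 4 mm thick at the machine's y = +147 mm, 110 mm from the hinge line, up to 119 mm above it). Seen from the side, the cover's white edge strip lies at the red block at the balance angle, 64 degrees; two yellow blocks stand at 48 and 56 degrees.
- glue: Yellow glue bottle with red cap, 66 mm diameter, 170 mm high, standing loose beside the machine; origin under its middle. To be left alone.
- jig: Round wooden jig of 90 mm diameter with two black knobs, 36 mm high, loose; origin under its middle. To be left alone.
- wagon: Red model railway wagon, 110 x 44 x 56 mm, loose; origin under its middle, x along its length. To be left alone.
- tool_tray: Red open tool tray of screwdrivers, 170 x 120 x 40 mm, loose; origin under its middle. To be left alone.

How it is judged:
On the way, in this order (a step that is already met when the one before it is completed fails the run):
1. the lock collar is on its locked mark while the cover is still shut (value of joint lock_collar between 1.08 and 1.32 rad and value of joint cover below 0.1 rad), for 0.2 s.
2. the cover is raised past its balance point, in the fingers (value of joint lock_collar between 1.08 and 1.32 rad and value of joint cover above 1.157 rad and contact force between the fingers and cover_bar above 0.1 N), for 0.1 s.
At the end, for the whole second after the job is handed in: The collar reads 1.08 to 1.32 rad; the cover stands still (under 0.1 rad/s) 0.06 to 0.30 rad (3.5 to 17 degrees) below its balance point of 1.117 rad, carried by the fingers on its bar (over 0.1 N) with nothing else against the machine (value of joint lock_collar between 1.08 and 1.32 rad and value of joint cover between 0.817 and 1.057 rad and velocity of joint cover between -0.1 and 0.1 rad/s and contact force between the fingers and cover_bar above 0.1 N and contact force between machine and glue below 0.1 N and contact force between machine and jig below 0.1 N and contact force between machine and wagon below 0.1 N and contact force between machine and tool_tray below 0.1 N); the arm keeps its last pose, push and grip.
It fails at once if the cover is raised while the collar is off its locked mark (value of joint cover above 0.15 rad and not (value of joint lock_collar between 1.08 and 1.32 rad)).
It fails at once if the cover flies open or falls (faster than 2.5 rad/s) (velocity of joint cover above 2.5 rad/s or velocity of joint cover below -2.5 rad/s).
It fails at once if a bystander is shoved more than 30 mm or tipped (distance of any of glue, jig, wagon, tool_tray from where it was at the start of the episode above 0.03 m or angle between any of glue, jig, wagon, tool_tray's own z axis and vertical above 0.3 rad).
It also fails if it takes over 58 s, if anything falls off the work surface, if the arm or the gripper's body presses on something with over 40 N, if the wrist force passes 120 N, or if a joint passes its speed limit or range.

### The arm

A 6-joint arm with a two-finger parallel gripper is mounted at the origin on the work surface. World frame = base frame: x ahead of the robot, y to its left, z up, the work surface at z = 0. Lengths are in m, angles in rad, forces in N, time in s.
With the tool pointing down it reaches from about 0.4 to 0.825 m from the base axis. Payload 7 kg.
Tool frame: the origin (TCP) lies at the very end of the fingers, on their centre line; the grasp point (between the pads) lies 19 mm behind it; z points along the fingers, y is the line along which they close (so a half turn about z gives the same grasp; the last joint's range is limited). The gripper opens to 88 mm and grips with 3 to 60 N. Pads are 19 mm wide; open, the fingers measure 130 mm over their backs; the gripper's body (78 mm by 193 mm) begins 47 mm behind the grasp point.
Start: joints at [-0.955, 0.359, 0.012, 0, -1.224, -0.288], TCP at [0.217, -0.639, 0.2] pointing down, gripper open.
Joint ranges: [-3.07, 3.07], [-1.43, 2.12], [-1.02, 1.25], [-3.03, 1.67], [-3.05, -0], [-3.03, 3.03]. Speed limits (rad/s): [2.39, 2.39, 3.01, 3.14, 3.14, 3.14].

### API

Orientations are given as a unit quaternion [w, x, y, z].
In Python, from workcell import monitor, viewer, job gives the robot as it stands.
- The arm moves only by the tool step_arm, never from a script. Its argument "steps" is a list of rows, each a list of 5 numbers: the opening, from -1 (shut) to 1 (fully open), then the shift along the tool's x, y, z normalised to -1 to 1, where 1 is 400 mm, then the turn about the tool's z normalised to -1 to 1, where 1 is 2 pi rad. In form: [[hand, tx, ty, tz, roll], ...]. A call has 1 to 20 rows; each row is the pose to reach, as a shift and turn from the pose commanded when the call began, along the tool's axes at that moment, turning the shorter way round; what a row does not reach only later rows make up. A row lasts 1/8 s, in which the tool goes at most 62.5 mm and 10.7 degrees, less where a joint would pass 70% of its speed; a pose out of reach is approached as far as the arm can. A call with a number of a shift or a turn outside -1 to 1 is refused whole. A call with a gripper value outside its range is refused whole. The fingers move at their own pace and stop on an object; the grip force is fixed at half the most. Time passes only in rows, so rows that repeat a pose let the fingers close. It gives the time, the measured TCP pose, the force, the opening and the grip force at its end, in the units of the state.
- monitor.get_state(): the state, without advancing time (a new reading comes with each control period).
- viewer.snapshot(name): name is "side" or "top" or "wrist"; returns a dict with "color" (420x560x3 uint8, red, green, blue), "range_z" (420x560 float32, m along the optical axis (not along the pixel's ray), 0 where there is no reading), "mtx" (3x3 intrinsics, pixels), "xyz" and "attitude" of the camera in the world. Camera axes: x right, y down, z forward; pixel columns grow to the right and rows downward; lengths in m; the calibration is good to about 2 mm. A picture is of the moment at which its call begins.
- job.hand_in(): hands the job in; it is judged then, once.
The state is a dict: "clock": time; "joint_positions": joint angles; "qd": joint speeds; "joint_torque": joint torques, N m; "position": TCP position; "ee_rot": TCP orientation; "force": force on the tool from outside, world axes, zero at the start; "torque": the same for the moment, N m; "grip_width": finger opening in m; "finger_force": force on a finger pad.
Only numpy, scipy, OpenCV 4.12 (cv2) and the standard library are available. Lean on these libraries where they do the work, as an engineer would, in place of code of your own. Each camera call takes 0.05 s, during which the arm holds its last target. There are 200 camera calls.

## Working session

There is one attempt and no reset: what is moved stays moved. The work goes in short steps, Python scripts to look and compute and a tool call to move; the robot and the scene stay as the last step left them, time stands still between calls to the robot, and variables do not carry over. Pictures are saved under pics/ and viewed, at most 10 in all, crops included, and the job is handed in when it is done.

Besides the shell and the picture viewer there is one more tool, called by a JSON object that holds its "api" and its "payload", one argument or row to a line. step_arm: Moves the arm, as the interface text tells. Its arguments: {"type":"object","properties":{"steps":{"type":"array"}},"required":["steps"]}

```bash
mkdir -p pics
cat > h.py <<'E'
import numpy as np, cv2
from workcell import monitor, viewer, job
from scipy.spatial.transform import Rotation as R
def snap(n):
    return viewer.snapshot(n)
def rot(a):
    a=np.array(a)
    return a if a.shape==(3,3) else R.from_quat(a,scalar_first=True).as_matrix()
def pts(s):
    K=np.array(s["mtx"]);h,w=s["range_z"].shape
    u,v=np.meshgrid(np.arange(w),np.arange(h));z=s["range_z"]
    c=np.stack([(u-K[0,2])/K[0,0]*z,(v-K[1,2])/K[1,1]*z,z],-1)
    return c@rot(s["attitude"]).T+np.array(s["xyz"])
def save(s,f): cv2.imwrite("pics/"+f,s["color"][:,:,::-1])
E
python3 - <<'E'
from h import *
for n in ("top","side"):
    s=snap(n); save(s,n+"0.png"); np.savez("pics/"+n+"0.npz",**s); print(n,s["xyz"],s["attitude"],s["mtx"])
st=monitor.get_state();print(st)
E
```

```text
top [0.41673717 0.03937357 1.15585561] [ 0.04006171 -0.69562758  0.71604383 -0.04217297] [[396.71655429   0.         280.96495218]
 [  0.         396.71655429 206.88493887]
 [  0.           0.           1.        ]]
side [0.02643215 0.68589681 0.8469275 ] [ 0.1351496  -0.30597061  0.85544864 -0.39537854] [[483.83635544   0.         278.14030987]
 [  0.         483.83635544 215.43729469]
 [  0.           0.           1.        ]]
{'clock': 0.1, 'joint_positions': array([-9.54930681e-01,  3.59364500e-01,  1.11738375e-02, -2.72110857e-04,
       -1.22414458e+00, -2.88088571e-01]), 'qd': array([-6.23599726e-04, -7.92342602e-04,  7.78946182e-05,  7.87060270e-04,
        8.62637769e-04, -1.89922037e-03]), 'joint_torque': array([-5.59265245e-04, -5.84160304e+01,  2.93756837e+01,  7.01569989e+00,
        1.01481011e-02, -5.17498586e-05]), 'position': array([ 0.21710522, -0.63862883,  0.19920132]), 'ee_rot': array([-2.20975188e-04, -1.63110111e-01,  9.86607563e-01,  7.48062858e-04]), 'force': array([-0.02371429, -0.16476092, -0.11845765]), 'torque': array([0.02463298, 0.03320936, 0.01614992]), 'finger_force': 0.0, 'grip_width': 0.08761505365650585}
```

View pics/top0.png

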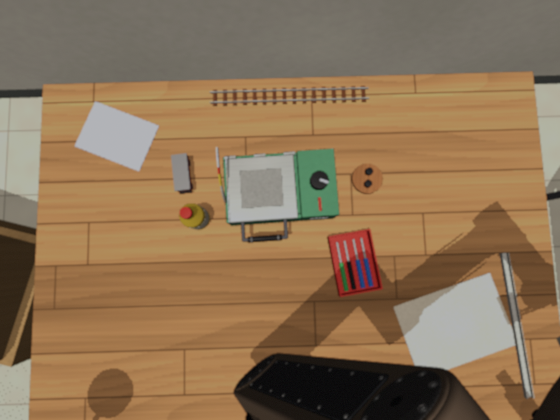

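View pics/side0.png

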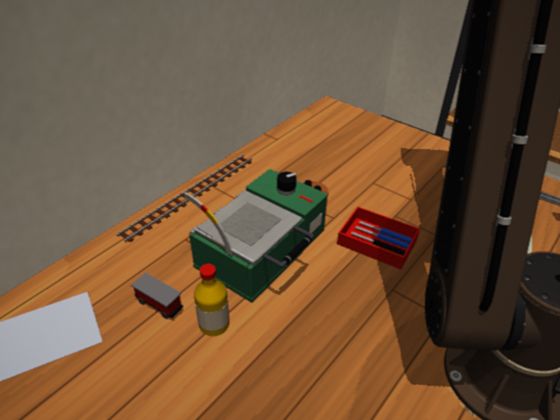

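```bash
cat >> h.py <<'E'
def cast(s,u,v,z):
    K=np.array(s["mtx"]);d=rot(s["attitude"])@np.array([(u-K[0,2])/K[0,0],(v-K[1,2])/K[1,1],1]);o=np.array(s["xyz"])
    return o+d*(z-o[2])/d[2]
def cen(m): 
    v,u=np.nonzero(m);return u.mean(),v.mean(),len(u)
E
python3 - <<'E'
from h import *
s=dict(np.load("pics/top0.npz"));c=s["color"].astype(int);P=pts(s);V=c.max(-1)
box=lambda u0,u1,v0,v1:(lambda m:(m.__setitem__((slice(v0,v1),slice(u0,u1)),True),m)[1])(np.zeros(V.shape,bool))
red=(c[...,0]>120)&(c[...,1]<60)&box(310,330,192,216)
u,v,n=cen(red);print("mark",u,v,n,cast(s,u,v,.122))
blk=(V<50)&box(305,335,165,196)&(P[...,2]>.14)
wh=(c.min(-1)>110)&box(308,335,168,194)&(P[...,2]>.145)
u,v,n=cen(blk|wh);C=cast(s,u,v,.162);print("collar",u,v,n,C)
u,v,n=cen(wh);W=cast(s,u,v,.163);print("ptr",u,v,n,W,np.degrees(np.arctan2(*(W-C)[1::-1])))
g=(P[...,2]>.09)&(P[...,2]<.135)&(V<60)&box(240,292,228,246)
u,v,n=cen(g);print("bar",u,v,n,cast(s,u,v,.124));
cnt=cv2.minAreaRect(np.argwhere(g)[:,::-1].astype(np.float32));print(cnt)
for q in cv2.boxPoints(cnt):print(q,cast(s,*q,.122))
E
```

```text
mark nan nan 0 [nan nan nan]
collar 318.46632124352334 179.87564766839378 193 [ 0.59922353 -0.06261354  0.162     ]
ptr 323.5 180.5 28 [ 0.59706409 -0.07522766  0.163     ] -99.71439528949695
bar 264.7692307692308 237.82905982905982 117 [0.45769698 0.07888604 0.124     ]
((264.48529052734375, 237.80880737304688), (4.295003890991211, 33.20958709716797), 85.60128784179688)
[247.76471 236.94116] [0.46135923 0.12310558 0.122     ]
[280.87646 234.3941 ] [0.46548015 0.03684399 0.122     ]
[281.20587 238.67645] [0.45434267 0.03631013 0.122     ]
[248.09412 241.22351] [0.45023638 0.1224645  0.122     ]h.py:19: RuntimeWarning: Mean of empty slice.
  v,u=np.nonzero(m);return u.mean(),v.mean(),len(u)
  ret = ret.dtype.type(ret / rcount)
```

{"api": "step_arm", "payload": {
  "steps": [
    [1,-0.15,0.1,-0.12,0],
    [1,-0.3,0.2,-0.25,0],
    [1,-0.42,0.33,-0.25,0],
    [1,-0.55,0.45,-0.25,0],
    [1,-0.68,0.55,-0.25,0],
    [1,-0.68,0.55,-0.25,0],
    [1,-0.68,0.55,-0.25,0]
  ]
}}

```text
clock: 0.98
position: [0.4059, -0.34, 0.3004]
ee_rot: [0.001, -0.166, 0.986, 0.0]
force: [0.2, -0.8, 0.1]
grip_width: 0.0875
finger_force: 0.0
```

```bash
python3 -c "
from h import *
s=monitor.get_state();print(s['clock'],s['joint_positions'],s['position'],rot(s['ee_rot'])[:,:2].T)"
```

```text
0.975 [-3.26984854e-01  6.53668429e-02 -1.38919211e-01 -5.51561806e-04
 -1.36558266e+00 -9.10487501e-01] [ 0.40592263 -0.33997289  0.30042118] [[-9.44996136e-01 -3.27079763e-01 -1.06387900e-03]
 [-3.27079802e-01  9.44996711e-01 -1.42376072e-04]]
```

{"api": "step_arm", "payload": {
  "steps": [
    [1,-0.12,0.08,0,-0.029],
    [1,-0.25,0.18,0,-0.058],
    [1,-0.38,0.28,0,-0.087],
    [1,-0.5,0.37,0,-0.116],
    [1,-0.6,0.44,0,-0.145],
    [1,-0.68,0.497,0,-0.174],
    [1,-0.68,0.497,0,-0.203],
    [1,-0.68,0.497,0,-0.232],
    [1,-0.68,0.497,0,-0.261],
    [1,-0.68,0.497,0,-0.29],
    [1,-0.68,0.497,0,-0.319],
    [1,-0.68,0.497,0,-0.348],
    [1,-0.68,0.497,0,-0.377],
    [1,-0.68,0.497,0,-0.397],
    [1,-0.68,0.497,0,-0.397]
  ]
}}

```text
clock: 2.85
position: [0.5973, -0.0682, 0.2996]
ee_rot: [0.0, 0.987, -0.16, -0.0]
force: [-0.5, -0.4, 0.4]
grip_width: 0.0872
finger_force: 0.0
```

```bash
python3 -c "
from h import *
s=monitor.get_state();print(s['clock'],s['joint_positions'],s['position'],rot(s['ee_rot'])[:,:2].T)
w=snap('wrist');save(w,'w1.png');np.savez('pics/w1.npz',**w);print(w['xyz'],w['attitude'],w['mtx'])"
```

```text
2.85 [ 2.11014384e-01  1.91432325e-01  6.37304220e-03 -6.52365829e-05
 -1.38669713e+00  1.03866513e+00] [ 0.5972867  -0.06818361  0.29955267] [[ 9.48879326e-01 -3.15637901e-01 -8.59866703e-04]
 [-3.15637636e-01 -9.48879706e-01  4.31863489e-04]]
[ 0.66556965 -0.09037582  0.4848242 ] [-0.07954625 -0.57931543  0.80374331  0.10983041] [[372.788374     0.         276.53514827]
 [  0.         372.788374   206.17523919]
 [  0.           0.           1.        ]]
```

View pics/w1.png

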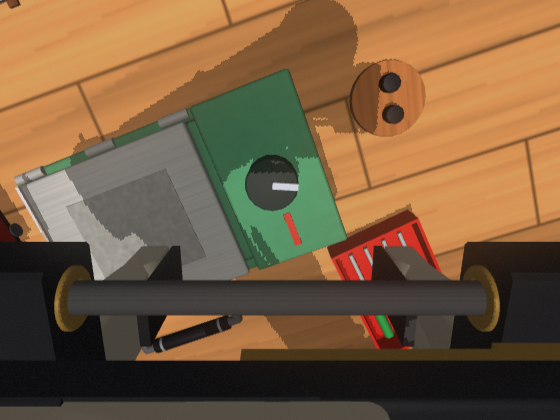

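The wrist view shows the collar at (272,183), its pointer tip at (298,187), the red mark around (292,228) and the bar around (195,333).

Run:
```python
from h import *
s=dict(np.load("pics/w1.npz"));c=s["color"].astype(int)
def sub(m,u0,u1,v0,v1):
    k=np.zeros_like(m);k[v0:v1,u0:u1]=m[v0:v1,u0:u1];return k
red=sub((c[...,0]>130)&(c[...,1]<80),275,308,205,250)
wh=sub(c.min(-1)>130,262,305,172,200)
blk=sub(c.max(-1)<75,240,300,150,215)
cn=max(cv2.findContours((blk|wh).astype(np.uint8),0,1)[0],key=cv2.contourArea)
(u,v),r=cv2.minEnclosingCircle(cn);print(u,v,r)
C=cast(s,u,v,.162);u,v,n=cen(red);M=cast(s,u,v,.122)
print("C",C,"M",M,np.linalg.norm((M-C)[:2]))
u,v,n=cen(wh);W=cast(s,u,v,.163);print("ptr",W,n)
az=lambda d:np.degrees(np.arctan2(d[1],d[0]))
l=cv2.fitLine(np.argwhere(wh)[:,::-1].astype(np.float32),2,0,.01,.01).ravel()
A=cast(s,u-10*l[0],v-10*l[1],.163);B=cast(s,u+10*l[0],v+10*l[1],.163)
print("ptr az",az(W-C),az(B-A),"mark az",az(M-C))
l=cv2.fitLine(np.argwhere(red)[:,::-1].astype(np.float32),2,0,.01,.01).ravel();u,v,n=cen(red)
print("mark bar az",az(cast(s,u+10*l[0],v+10*l[1],.122)-cast(s,u-10*l[0],v-10*l[1],.122)))
```

```text
271.5 181.9528350830078 27.725624084472656
C [ 0.60253825 -0.06489573  0.162     ] M [ 0.54208527 -0.06621234  0.122     ] 0.06046730876373271
ptr [ 0.59508219 -0.07513522  0.163     ] 189
ptr az -126.06082791049447 -111.51725328036862 mark az -178.75234665811396
mark bar az -177.6818428559528
```

{"api": "step_arm", "payload": {
  "steps": [
    [1,0.003,-0.012,-0.0,0],
    [1,0.003,-0.012,0.12,0],
    [1,0.003,-0.012,0.22,0],
    [1,0.003,-0.012,0.22,0],
    [1,0.003,-0.012,0.22,0]
  ]
}}

```text
clock: 3.52
position: [0.6013, -0.0633, 0.2138]
ee_rot: [0.0, 0.987, -0.159, 0.001]
force: [0.6, 0.3, 0.9]
grip_width: 0.0874
finger_force: 0.0
```

{"api": "step_arm", "payload": {
  "steps": [
    [1,-0.003,0,0.1,0],
    [1,-0.003,0.0,0.18,0],
    [1,-0.003,0,0.2,0],
    [1,-0.003,0,0.2,0],
    [1,-0.003,0,0.2,0],
    [-1,-0.003,0,0.2,0],
    [-1,-0.003,0,0.2,0],
    [-1,-0.003,0,0.2,0],
    [-1,-0.003,0,0.2,0]
  ]
}}

```text
clock: 4.65
position: [0.599, -0.0629, 0.1321]
ee_rot: [-0.0, 0.987, -0.159, -0.0]
force: [0.5, 0.2, 0.2]
grip_width: 0.0535
finger_force: 0.0
```

{"api": "step_arm", "payload": {
  "steps": [
    [-1,0,0,0,0],
    [-1,0,0,0,0],
    [-1,0,0,0,0],
    [-1,0,0,0,0]
  ]
}}

```text
clock: 5.15
position: [0.5986, -0.0638, 0.1321]
ee_rot: [0.001, 0.987, -0.159, -0.0]
force: [-1.3, -5.4, 0.8]
grip_width: 0.046
finger_force: 30.0
```

{"api": "step_arm", "payload": {
  "steps": [
    [-1,0,0,0,0.023],
    [-1,0,0,0,0.046],
    [-1,0,0,0,0.069],
    [-1,0,0,0,0.092],
    [-1,0,0,0,0.115],
    [-1,0,0,0,0.138],
    [-1,0,0,0,0.161],
    [-1,0,0,0,0.181],
    [-1,0,0,0,0.181],
    [-1,0,0,0,0.181],
    [-1,0,0,0,0.181]
  ]
}}

```text
clock: 6.52
position: [0.6002, -0.0625, 0.1322]
ee_rot: [-0.001, 0.747, -0.664, 0.001]
force: [6.0, -0.5, -3.3]
grip_width: 0.0456
finger_force: 30.0
```

```bash
python3 -c "
from h import *
s=monitor.get_state();print(s['clock'],s['joint_positions'],s['position'],s['torque'],rot(s['ee_rot'])[:,:2].T)
w=snap('wrist');save(w,'w2.png');np.savez('pics/w2.npz',**w)"
```

```text
6.525 [ 2.19696270e-01  2.92549161e-01 -2.46848014e-01 -7.16730067e-06
 -1.02917832e+00 -1.02189441e-01] [ 0.60021903 -0.06249194  0.13218423] [-0.20339369 -2.0105069  -0.06846672] [[ 1.17233185e-01 -9.93104388e-01 -2.32668653e-04]
 [-9.93102053e-01 -1.17232392e-01 -2.20862155e-03]]
```

View pics/w2.png

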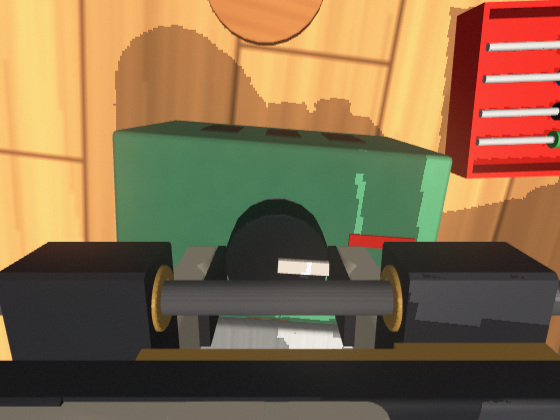

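The collar turned with the grip: the pointer (278–328, 267) is nearly parallel to the mark (348–415, 241). Releasing, rising and measuring.

{"api": "step_arm", "payload": {
  "steps": [
    [1,0,0,0,0],
    [1,0,0,0,0],
    [1,0,0,0,0],
    [1,0,0,0,0],
    [1,0,0,-0.12,0],
    [1,0,0,-0.27,0],
    [1,0,0,-0.42,0],
    [1,0,0,-0.42,0],
    [1,0,0,-0.42,0]
  ]
}}

```text
clock: 7.7
position: [0.5987, -0.0627, 0.3]
ee_rot: [-0.0, 0.746, -0.666, -0.0]
force: [-0.6, 0.2, 0.3]
grip_width: 0.0877
finger_force: 0.0
```

Run:
```python
from h import *
t=monitor.get_state();print(t['clock'],t['position'],rot(t['ee_rot'])[:,:2].T)
s=snap('wrist');save(s,'w3.png');np.savez('pics/w3.npz',**s)
c=s["color"].astype(int);P=pts(s)
az=lambda d:np.degrees(np.arctan2(d[1],d[0]))
near=np.linalg.norm(P[...,:2]-[.6,-.064],axis=-1)
for n,m,z in (("mark",(c[...,0]>110)&(c[...,1]<80)&(near<.085)&(P[...,2]>.1),.122),("ptr",(c.min(-1)>120)&(near<.028)&(P[...,2]>.15),.163)):
    u,v,k=cen(m);l=cv2.fitLine(np.argwhere(m)[:,::-1].astype(np.float32),2,0,.01,.01).ravel()
    print(n,u,v,k,cast(s,u,v,z),az(cast(s,u+10*l[0],v+10*l[1],z)-cast(s,u-10*l[0],v-10*l[1],z)))
```

```text
7.7 [ 0.59866082 -0.06268103  0.30004778] [[ 1.14034184e-01 -9.93476664e-01 -5.67437806e-04]
 [-9.93476819e-01 -1.14034093e-01 -1.91726683e-04]]
mark 352.5979381443299 169.21993127147766 291 [ 0.52488675 -0.07942517  0.122     ] -164.40319997044688
ptr 293.5482233502538 202.5989847715736 197 [ 0.5815729 -0.0497708  0.163    ] 114.92828211147112
```

View pics/w3.png

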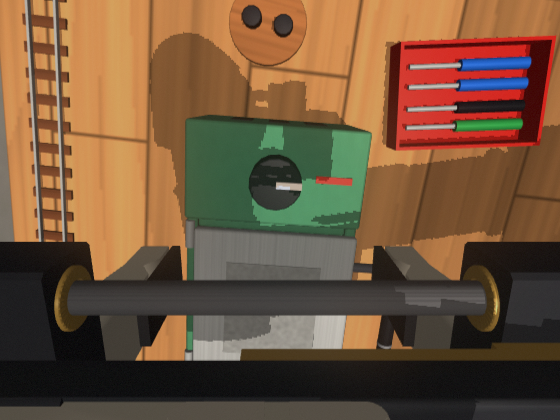

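The pointer (275–302, 186) now aims at the red mark (316–352, 181). The masks caught other pixels, so I repeat the measurement with tight pixel windows.

Run:
```python
from h import *
s=dict(np.load('pics/w3.npz'));c=s["color"].astype(int)
az=lambda d:np.degrees(np.arctan2(d[1],d[0]))
for n,m,z,(u0,u1,v0,v1) in (("mark",(c[...,0]>130)&(c[...,1]<90),.122,(312,357,173,190)),("ptr",c.min(-1)>110,.163,(272,304,178,194))):
    k=np.zeros_like(m);k[v0:v1,u0:u1]=m[v0:v1,u0:u1]
    u,v,q=cen(k);l=cv2.fitLine(np.argwhere(k)[:,::-1].astype(np.float32),2,0,.01,.01).ravel()
    print(n,u,v,q,cast(s,u,v,z),az(cast(s,u+10*l[0],v+10*l[1],z)-cast(s,u-10*l[0],v-10*l[1],z)))
```

```text
mark 333.9237668161435 180.3677130044843 223 [ 0.54142824 -0.06628999  0.122     ] -176.9061343627066
ptr 288.39106145251395 186.24581005586592 179 [ 0.58798394 -0.06410411  0.163     ] -176.1746749523539
```

{"api": "step_arm", "payload": {
  "steps": [
    [-0.1,-0.1,0.08,0,0.011],
    [-0.18,-0.22,0.17,0,0.011],
    [-0.18,-0.33,0.26,0.1,0.011],
    [-0.18,-0.392,0.309,0.2,0.011],
    [-0.18,-0.392,0.309,0.25,0.011],
    [-0.18,-0.392,0.309,0.25,0.011],
    [-0.18,-0.392,0.309,0.25,0.011],
    [-0.18,-0.392,0.309,0.25,0.011]
  ]
}}

```text
clock: 8.75
position: [0.4591, 0.0788, 0.2008]
ee_rot: [-0.0, 0.723, -0.691, 0.0]
force: [0.4, 0.4, 0.6]
grip_width: 0.0359
finger_force: 0.0
```

```bash
python3 -c "
from h import *
s=monitor.get_state();print(s['clock'],s['joint_positions'],s['position'],s['grip_width'],rot(s['ee_rot'])[:,:2].T)
w=snap('wrist');save(w,'w4.png');np.savez('pics/w4.npz',**w)"
```

```text
8.75 [ 5.94510798e-01  5.77096655e-03 -4.28654218e-01  2.04003193e-04
 -1.13540984e+00 -5.50340073e-01] [0.4590642  0.07876254 0.20076051] 0.035897735942096866 [[ 4.42423853e-02 -9.99020767e-01 -3.45005085e-04]
 [-9.99020421e-01 -4.42420536e-02 -9.16135149e-04]]
```

View pics/w4.png

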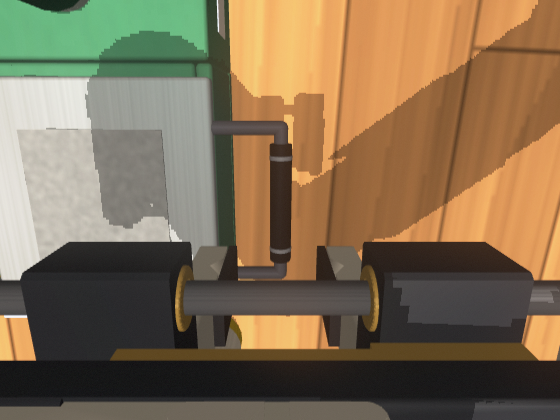

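The bar lies at u 270–291, v 145–262, between its arms at v≈128 and v≈271. I convert that to a position.

Run:
```python
from h import *
s=dict(np.load('pics/w4.npz'))
for u,v in ((281,145),(280.5,205),(280,262),(233,240)):print(cast(s,u,v,.116))
```

```text
[0.45748496 0.03651604 0.116     ]
[0.4557602  0.08121857 0.116     ]
[0.45399229 0.12754799 0.116     ]
[0.49105487 0.11078112 0.116     ]
```

{"api": "step_arm", "payload": {
  "steps": [
    [-0.18,-0.005,0.008,0.0,0],
    [-0.18,-0.005,0.008,0.12,0],
    [-0.18,-0.005,0.008,0.22,0],
    [-0.18,-0.005,0.008,0.26,0],
    [-0.18,-0.005,0.008,0.26,0],
    [-0.18,-0.005,0.008,0.26,0],
    [-1,-0.005,0.008,0.26,0],
    [-1,-0.005,0.008,0.26,0],
    [-1,-0.005,0.008,0.26,0],
    [-1,-0.005,0.008,0.26,0],
    [-1,-0.005,0.008,0.26,0],
    [-1,-0.005,0.008,0.26,0]
  ]
}}

```text
clock: 10.3
position: [0.4555, 0.0809, 0.0964]
ee_rot: [-0.0, 0.723, -0.691, 0.0]
force: [0.8, -0.5, 5.1]
grip_width: 0.0006
finger_force: 2.6
```

Run:
```python
from h import *
s=monitor.get_state();print({k:np.round(s[k],4) for k in ('clock','position','force','grip_width','finger_force')})
Rm=rot(s['ee_rot']);print(Rm.round(4))
# arc: grasp pivot; bar radius .218, +.006 offset
r=np.hypot(.218,.006);a0=np.arctan2(.006,.218)
yaw=np.radians(2.7);ex=np.array([np.cos(yaw),np.sin(yaw),0])
for t in list(np.arange(.0625,1.2,.0625))+[1.2,1.19,1.0,.95,.94]:
    d=-r*(np.cos(t+a0)-np.cos(a0))*ex+np.array([0,0,r*(np.sin(t+a0)-np.sin(a0))])
    print(round(t,3),(Rm.T@d/.4).round(4))
```

```text
{'clock': np.float64(10.3), 'position': array([0.4555, 0.0809, 0.0964]), 'force': array([ 0.7507, -0.4841,  5.1062]), 'grip_width': np.float64(0.0006), 'finger_force': np.float64(2.6013)}
[[ 4.52e-02 -9.99e-01  8.00e-04]
 [-9.99e-01 -4.52e-02  3.00e-04]
 [-2.00e-04 -8.00e-04 -1.00e+00]]
0.062 [-0.    -0.002 -0.034]
0.125 [-0.     -0.0062 -0.0678]
0.188 [-0.     -0.0124 -0.1013]
0.25 [-1.000e-04 -2.080e-02 -1.344e-01]
0.312 [-1.000e-04 -3.110e-02 -1.668e-01]
0.375 [-1.000e-04 -4.350e-02 -1.985e-01]
0.438 [-2.000e-04 -5.790e-02 -2.294e-01]
0.5 [-2.000e-04 -7.410e-02 -2.594e-01]
0.562 [-2.000e-04 -9.220e-02 -2.883e-01]
0.625 [-3.000e-04 -1.121e-01 -3.159e-01]
0.688 [-3.000e-04 -1.336e-01 -3.423e-01]
0.75 [-0.0004 -0.1568 -0.3673]
0.812 [-0.0004 -0.1814 -0.3908]
0.875 [-0.0005 -0.2075 -0.4128]
0.938 [-0.0005 -0.2349 -0.433 ]
1.0 [-0.0006 -0.2635 -0.4515]
1.062 [-0.0007 -0.2932 -0.4682]
1.125 [-0.0007 -0.3239 -0.4829]
1.188 [-0.0008 -0.3555 -0.4958]
1.2 [-0.0008 -0.3619 -0.4981]
1.19 [-0.0008 -0.3568 -0.4962]
1.0 [-0.0006 -0.2635 -0.4515]
0.95 [-0.0006 -0.2405 -0.4368]
0.94 [-0.0005 -0.236  -0.4338]
```

The fingers shut to 0.6 mm, so they missed the bar. I look before doing anything else.

Run:
```python
from h import *
w=snap('wrist');np.savez('pics/w5.npz',**w);s=snap('side');np.savez('pics/s5.npz',**s)
a=cv2.resize(s["color"][190:320,180:350],None,fx=3,fy=3,interpolation=2)[:,:,::-1]
b=w["color"][:,:,::-1][:,140:400]
h=np.zeros((420,a.shape[1]+b.shape[1],3),np.uint8);h[:a.shape[0],:a.shape[1]]=a;h[:b.shape[0],a.shape[1]:]=b
print(h.shape,w["color"].shape);cv2.imwrite("pics/c5.png",h[:, :800])
```

```text
(420, 770, 3) (420, 560, 3)
```

View pics/c5.png

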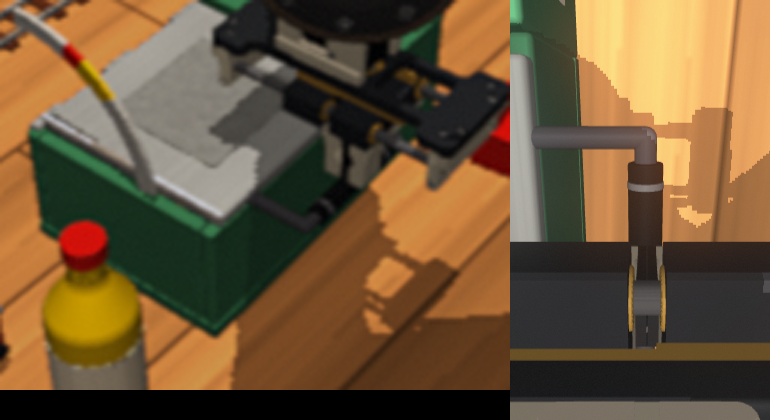

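Run:
```python
from h import *
s=dict(np.load('pics/w4.npz'));P=pts(s)
for v in (165,205,245):print("w4",P[v,274:290:3].round(4).tolist())
s=dict(np.load('pics/w5.npz'));P=pts(s)
for v in (200,225):print("w5",P[v,266:304:4].round(4).tolist())
for v in (255,275,300,325,340):print(v,P[v,264:308:4,2].round(3))
st=monitor.get_state();print(st['position'],st['grip_width'],st['finger_force'],st['force'])
```

```text
w4 [[0.4619, 0.0502, 0.1219], [0.4598, 0.0499, 0.1232], [0.4577, 0.0496, 0.1248], [0.4555, 0.0497, 0.1236], [0.4534, 0.0495, 0.1243], [0.4511, 0.0502, 0.1193]]
w4 [[0.4607, 0.0797, 0.1223], [0.4585, 0.079, 0.1245], [0.4563, 0.0788, 0.1249], [0.4541, 0.079, 0.1236], [0.4519, 0.0791, 0.1233], [0.4496, 0.0797, 0.1207]]
w4 [[0.4593, 0.1113, 0.1217], [0.4571, 0.1102, 0.1242], [0.4549, 0.1099, 0.1247], [0.4526, 0.1103, 0.1235], [0.4503, 0.1106, 0.1225], [0.4479, 0.1114, 0.1202]]
w5 [[0.4613, 0.0513, 0.1214], [0.4595, 0.0509, 0.1228], [0.4577, 0.0508, 0.1227], [0.456, 0.0505, 0.1237], [0.4542, 0.0508, 0.1221], [0.4524, 0.0509, 0.1215], [0.4506, 0.0512, 0.1199], [0.4416, 0.0819, 0.0003], [0.4386, 0.0813, 0.0023], [0.4354, 0.0814, 0.0011]]
w5 [[0.4608, 0.0626, 0.1227], [0.459, 0.0624, 0.123], [0.4572, 0.0622, 0.1233], [0.4555, 0.0621, 0.1234], [0.4537, 0.0622, 0.1228], [0.4518, 0.0623, 0.1221], [0.4499, 0.0632, 0.1192], [0.4404, 0.1022, 0.0008], [0.4373, 0.1022, 0.0005], [0.4341, 0.1019, 0.001]]
255 [0.138 0.134 0.135 0.123 0.135 0.136 0.137 0.138 0.203 0.202 0.202]
275 [0.197 0.155 0.152 0.122 0.154 0.153 0.157 0.205 0.212 0.212 0.213]
300 [0.207 0.206 0.207 0.207 0.207 0.207 0.207 0.211 0.214 0.213 0.213]
325 [0.178 0.171 0.17  0.124 0.17  0.169 0.171 0.21  0.213 0.213 0.213]
340 [0.179 0.169 0.169 0.122 0.171 0.169 0.17  0.199 0.213 0.213 0.213]
[0.45545422 0.08084243 0.09641137] 0.0004845810237883783 2.6978775579482317 [ 0.70134869 -0.65297925  6.63887316]
```

{"api": "step_arm", "payload": {
  "steps": [
    [-0.18,0,0,0,0],
    [-0.18,0,0,0,0],
    [-0.18,0,0,0,0],
    [-0.18,0,0,0,0],
    [-0.18,0,0,0,0],
    [-0.18,0,0,0,0]
  ]
}}

```text
clock: 11.15
position: [0.455, 0.0807, 0.096]
ee_rot: [0.0, 0.723, -0.691, -0.0]
force: [0.6, 0.1, 0.3]
grip_width: 0.0358
finger_force: 0.0
```

{"api": "step_arm", "payload": {
  "steps": [
    [-0.45,0,0,0,0],
    [-0.5,0,0,0,0],
    [-0.55,0,0,0,0],
    [-0.6,0,0,0,0],
    [-0.62,0,0,0,0],
    [-0.62,0,0,0,0]
  ]
}}

```text
clock: 11.9
position: [0.4551, 0.0807, 0.0961]
ee_rot: [-0.0, 0.723, -0.691, 0.0]
force: [-0.0, 0.3, 0.9]
grip_width: 0.0165
finger_force: 0.0
```

{"api": "step_arm", "payload": {
  "steps": [
    [-0.7,0,0,0,0],
    [-0.7,0,0,0,0],
    [-0.7,0,0,0,0]
  ]
}}

```text
clock: 12.28
position: [0.4551, 0.0807, 0.0961]
ee_rot: [-0.0, 0.723, -0.691, 0.0]
force: [-1.1, 1.1, 0.0]
grip_width: 0.0133
finger_force: 0.0
```

Run:
```python
from h import *
w=snap('wrist');np.savez('pics/w6.npz',**w);s=snap('side')
st=monitor.get_state();print(st['clock'],st['grip_width'],st['finger_force'],st['force'])
a=cv2.resize(s["color"][225:295,230:330],None,fx=4,fy=4,interpolation=2)[:,:,::-1]
b=w["color"][:,:,::-1][:,120:440]
h=np.zeros((420,720,3),np.uint8);h[:280,:400]=a;h[:,400:]=b
cv2.imwrite("pics/c6.png",h)
```

```text
12.375 0.01317616699527478 0.0 [-1.11985611  0.21760042 -0.17757327]
```

View pics/c6.png

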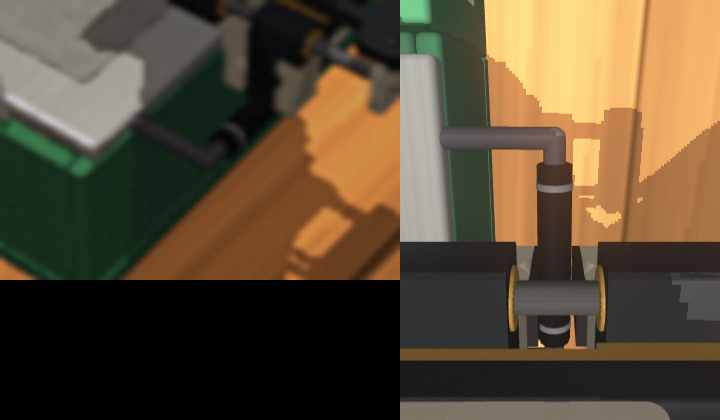

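At 13 mm the fingers straddle the bar, centred on it (bar u≈534–572 in the crop), with no force yet. I keep closing in small steps.

{"api": "step_arm", "payload": {
  "steps": [
    [-0.74,0,0,0,0],
    [-0.74,0,0,0,0],
    [-0.74,0,0,0,0]
  ]
}}

```text
clock: 12.75
position: [0.4551, 0.0807, 0.0961]
ee_rot: [-0.0, 0.723, -0.691, 0.0]
force: [-1.0, -1.1, -0.1]
grip_width: 0.0118
finger_force: 0.0
```

{"api": "step_arm", "payload": {
  "steps": [
    [-0.8,0,0,0,0],
    [-0.8,0,0,0,0],
    [-0.8,0,0,0,0]
  ]
}}

```text
clock: 13.12
position: [0.4553, 0.0808, 0.0962]
ee_rot: [-0.0, 0.723, -0.691, 0.0]
force: [0.7, -0.7, 2.3]
grip_width: 0.0087
finger_force: 0.8
```

{"api": "step_arm", "payload": {
  "steps": [
    [-0.88,0,0,0,0],
    [-0.88,0,0,0,0],
    [-0.88,0,0,0,0]
  ]
}}

```text
clock: 13.5
position: [0.4554, 0.0808, 0.0963]
ee_rot: [-0.0, 0.723, -0.691, 0.0]
force: [2.1, -0.2, 3.5]
grip_width: 0.0056
finger_force: 2.0
```

Finger force only begins near 10 mm and stays low, with an upward push on the tool. I try again about 8 mm deeper.

{"api": "step_arm", "payload": {
  "steps": [
    [-0.4,0,0,0,0],
    [-0.4,0,0,0,0],
    [-0.4,0,0,0.01,0],
    [-0.4,0,0,0.02,0],
    [-0.4,0,0,0.02,0],
    [-0.7,0,0,0.02,0],
    [-0.7,0,0,0.02,0],
    [-0.7,0,0,0.02,0]
  ]
}}

```text
clock: 14.5
position: [0.4563, 0.0809, 0.0886]
ee_rot: [-0.001, 0.723, -0.691, 0.001]
force: [4.7, -3.1, -0.9]
grip_width: 0.0147
finger_force: 30.0
```

{"api": "step_arm", "payload": {
  "steps": [
    [-0.8,0,0,0,0],
    [-0.8,0,0,0,0],
    [-0.8,0,0,0,0]
  ]
}}

```text
clock: 14.88
position: [0.4564, 0.0809, 0.0886]
ee_rot: [-0.001, 0.723, -0.691, 0.001]
force: [3.4, -2.2, -0.7]
grip_width: 0.0149
finger_force: 30.0
```

{"api": "step_arm", "payload": {
  "steps": [
    [-1,0,0,0,0],
    [-1,0,0,0,0],
    [-1,0,0,0,0],
    [-1,0,0,0,0]
  ]
}}

```text
clock: 15.38
position: [0.4564, 0.0809, 0.0886]
ee_rot: [-0.001, 0.723, -0.691, 0.001]
force: [5.0, -2.8, -1.4]
grip_width: 0.015
finger_force: 30.0
```

Now 30 N at 15 mm, a firm grip. I lift along the arc in two stages.

{"api": "step_arm", "payload": {
  "steps": [
    [-1,0,-0.0006,-0.017,0],
    [-1,0,-0.002,-0.034,0],
    [-1,0,-0.0062,-0.0678,0],
    [-1,0,-0.0124,-0.1013,0],
    [-1,0,-0.0208,-0.1344,0],
    [-1,0,-0.0311,-0.1668,0],
    [-1,0,-0.0435,-0.1985,0],
    [-1,0,-0.0579,-0.2294,0],
    [-1,0,-0.0741,-0.2594,0],
    [-1,0,-0.0741,-0.2594,0],
    [-1,0,-0.0741,-0.2594,0]
  ]
}}

```text
clock: 16.75
position: [0.4852, 0.0821, 0.1915]
ee_rot: [-0.0, 0.723, -0.691, 0.0]
force: [6.2, -0.6, -4.2]
grip_width: 0.0149
finger_force: 30.0
```

{"api": "step_arm", "payload": {
  "steps": [
    [-1,0,-0.009,-0.0147,0],
    [-1,0,-0.0181,-0.0289,0],
    [-1,0,-0.038,-0.0565,0],
    [-1,0,-0.0595,-0.0829,0],
    [-1,0,-0.0827,-0.1079,0],
    [-1,0,-0.1073,-0.1314,0],
    [-1,0,-0.1334,-0.1534,0],
    [-1,0,-0.1608,-0.1736,0],
    [-1,0,-0.1894,-0.1921,0],
    [-1,0,-0.2191,-0.2088,0],
    [-1,0,-0.2498,-0.2235,0],
    [-1,0,-0.2814,-0.2364,0],
    [-1,0,-0.2878,-0.2387,0],
    [-1,0,-0.2878,-0.2387,0],
    [-1,0,-0.2878,-0.2387,0],
    [-1,0,-0.2878,-0.2387,0]
  ]
}}

```text
clock: 18.75
position: [0.5993, 0.0869, 0.2876]
ee_rot: [0.0, 0.723, -0.691, 0.0]
force: [-1.0, -4.7, 3.9]
grip_width: 0.0148
finger_force: 30.0
```

```bash
cat > ang.py <<'E'
from h import *
s=monitor.get_state();print(s['clock'],s['position'],s['force'],s['grip_width'],s['finger_force'])
p=s['position'];ex=np.array([np.cos(.047),np.sin(.047)])
h=np.array([.4562,.081])+.218*ex   # hinge from shut bar
d=(p[:2]-h)@ex; z=p[2]+(.116-.0886)-.110
print("cover angle", np.arctan2(z,-d)-np.arctan2(.006,.218),"r",np.hypot(z,d))
E
python3 ang.py
```

```text
18.75 [0.59925478 0.08688215 0.28759069] [-1.02402231 -4.72078078  3.915206  ] 0.01481217652772015 30.009761452674866
cover angle 1.1932829600411816 r 0.218220622152751
```

{"api": "step_arm", "payload": {
  "steps": [
    [-1,0,-0.0128,-0.0047,0],
    [-1,0,-0.0128,-0.0047,0],
    [-1,0,-0.0128,-0.0047,0],
    [-1,0,-0.0128,-0.0047,0]
  ]
}}

```text
clock: 19.25
position: [0.6044, 0.0871, 0.2894]
ee_rot: [0.0, 0.723, -0.691, 0.0]
force: [0.1, -5.4, 3.1]
grip_width: 0.0146
finger_force: 30.0
```

{"api": "step_arm", "payload": {
  "steps": [
    [-1,0,0.0192,0.007,0],
    [-1,0,0.035,0.0132,0],
    [-1,0,0.0508,0.0199,0],
    [-1,0,0.0662,0.027,0],
    [-1,0,0.0815,0.0346,0],
    [-1,0,0.0964,0.0428,0],
    [-1,0,0.1112,0.0513,0],
    [-1,0,0.125,0.06,0],
    [-1,0,0.1387,0.069,0],
    [-1,0,0.1387,0.069,0],
    [-1,0,0.1387,0.069,0],
    [-1,0,0.1387,0.069,0],
    [-1,0,0.1387,0.069,0],
    [-1,0,0.1387,0.069,0]
  ]
}}

```text
clock: 21.0
position: [0.5488, 0.0848, 0.2612]
ee_rot: [0.0, 0.723, -0.691, -0.0]
force: [-1.4, -4.9, 0.3]
grip_width: 0.0149
finger_force: 30.0
```

```bash
python3 ang.py
python3 - <<'E'
from h import *
s=snap('side');save(s,'s9.png')
E
```

```text
21.0 [0.54880581 0.08479664 0.26120225] [-1.44387244 -4.93176649  0.34773369] 0.014872479130423688 30.009296536445618
cover angle 0.9314410672791102 r 0.21818199906309804
```

View pics/s9.png

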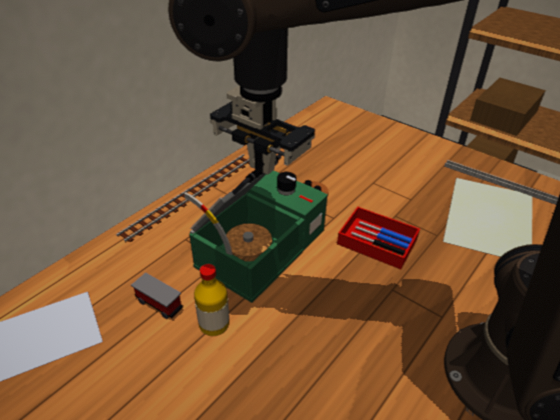

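The cover is up and held in the gripper at (262,165). The collar pointer (287,178) still faces the mark, and the bystanders have not moved.

```bash
python3 -c "
from workcell import job;print(job.hand_in())"
```

```text
the job is handed in; nothing more can be done
None
```

I handed the job in with the collar within about 1° of its locked mark and the cover raised to about 1.22 rad, then eased back to about 0.93 rad (11° short of balance). It is still gripped by its bar at 30 N, and the bystanders look unmoved; `hand_in` gave no verdict.

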